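Close the kitchen canisters with their own lids

ROBOT

A 6-joint arm with a two-finger parallel gripper is mounted at the origin on the work surface. World frame = base frame: x ahead of the robot, y to its left, z up, the work surface at z = 0. Lengths are in m, angles in rad, forces in N, time in s.
With the tool pointing down it reaches from about 0.225 to 0.875 m from the base axis. Payload 3.4 kg.
Tool frame: the origin (TCP) lies between the finger pads; the fingertips stand 19 mm ahead of it and the grasp point (between the pads) is the TCP; z points along the fingers, y is the line along which they close (so a half turn about z gives the same grasp; the last joint's range is limited). The gripper opens to 85 mm and grips with 20 to 120 N. Pads are 22 mm wide; open, the fingers measure 114 mm over their backs; the gripper's body (76 mm by 85 mm) begins 54 mm behind the grasp point. The pads swing forward as they close: fully open they stand 13 mm farther back than shut.
Start: joints at [-1.468, 0.276, 1.505, -0, 1.361, -0.121], TCP at [0.128, -0.561, 0.25] pointing down, gripper open.
Joint ranges: [-2.89, 2.89], [-0.75, 2.08], [0.22, 2.7], [-1.18, 4.32], [0.11, 2.71], [-2.7, 2.7]. Speed limits (rad/s): [2.57, 2.57, 3.14, 3.14, 3.14, 3.14].

INTERFACE

Orientations are given as a unit quaternion [w, x, y, z].
In Python, from rig import get_state, imaging, ticket gives the robot as it stands. The module is installed in compiled form; this text tells all that it offers.
- The arm moves only by the shell command python3 -m inch 'ROWS' [FORCE]. ROWS is JSON, a list of rows, each an object with "claw": the opening, from -1 (shut) to 1 (fully open); "travel": the shift along the world's x, y, z in units of 200 mm (1.0 is 200 mm), a list of three; "turn": the turn about the world's z in units of 180 degrees (1.0 is 180 degrees). A call has 1 to 5 rows; each row is the pose to reach, as a shift and turn from the pose commanded when the call began, turning the shorter way round; what a row does not reach only later rows make up. A row lasts 1/10 s, in which the tool goes at most 50 mm and 8.59 degrees, less where a joint would pass 70% of its speed; a pose out of reach is approached as far as the arm can. A call with a number of a shift or a turn outside -1 to 1 is refused whole. A call with a gripper value outside its range is refused whole. The fingers move at their own pace and stop on an object; FORCE is the grip in N (left out, the last holds). Time passes only in rows, so rows that repeat a pose let the fingers close. It gives the time, the measured TCP pose, the force, the opening and the grip force at its end, in the units of the state.
- get_state(): the state, without advancing time (a new reading comes with each control period).
- imaging.get_image(name): name is "side" or "top"; returns the picture (384x512x3 uint8, red, green, blue); there is no depth.
- imaging.camera_params(name): a dict with "camera_matrix" (3x3 intrinsics, pixels), "k1" (the pictures are not rectified: a ray, as slopes to the right and down, at radius r is drawn at 1 + k1 r^2 times it, then the intrinsics apply), "cam_to_world" (4x4, takes a point from camera to world coordinates). Camera axes: x right, y down, z forward; pixel columns grow to the right and rows downward; lengths in m; the calibration is good to about 2 mm. A picture is of the moment at which its call begins. camera_params takes no time and is no camera call.
- ticket.sign_off(): hands the job in; it is judged then, once.
The state is a dict: "clock": time; "qpos": joint angles; "qd": joint speeds; "effort": joint torques, N m; "position": TCP position; "ee_rot": TCP orientation; "contact_force": force on the tool from outside, world axes, zero at the start; "moment": the same for the moment, N m; "width": finger opening in m; "gripper_force": force on a finger pad.
Only numpy, scipy, OpenCV 4.12 (cv2) and the standard library are available. Lean on these libraries where they do the work, as an engineer would, in place of code of your own. Each camera call takes 0.05 s, during which the arm holds its last target. There are 200 camera calls.

TASK

Tidy the kitchen counter: find the four wooden lids lying about and put each one on the white ceramic container of its own shape and size, so that it sits flat and fully home in the mouth, with the square and oblong lids lined up with their containers' sides. All four containers must finish standing upright on the counter; do not knock over the mug or the pepper mill.

Things in the scene. Friction and masses are not known exactly. Their poses are not given: they have to be found in the camera images.
- jar_small: Small round white ceramic jar, outer diameter 64, height 85 (rim 85 above the origin), mouth diameter 56; takes lid_small. Loose, open at the top, empty, walls 4 thick; stands on the counter. Origin: centre of its underside; z up. (sizes in mm)
- crock_large: Large round white ceramic crock, outer diameter 100, height 70, mouth diameter 92; takes lid_large. Loose, open at the top, empty, walls 4 thick; stands on the counter. Origin: centre of its underside; z up. (sizes in mm)
- tin_square: Square white ceramic canister, outside 74 x 74 (sides along its x and y), height 95, mouth 66 x 66; takes lid_square, any quarter turn. Loose, open at the top, empty, walls 4 thick; stands on the counter. Origin: centre of its underside; z up. (sizes in mm)
- dish_oblong: Oblong white ceramic dish, outside 100 (along its x) x 64 (along y), height 60, mouth 92 x 56; takes lid_oblong, either way round. Loose, open at the top, empty, walls 4 thick; stands on the counter. Origin: centre of its underside; z up. (sizes in mm)
- lid_small: Small round pale wooden lid: flange diameter 74, plug under it diameter 40. Plug 8 high, flange 6 thick; on top a dark wooden bar handle 34 long (along x), 14 wide (y), 28 high, from 14 to 42 above the origin. Lies handle up on the counter; seated, its origin is 8 below the container rim. Origin: centre of the plug underside; z up. (sizes in mm)
- lid_large: Large round pale wooden lid: flange diameter 110, plug under it diameter 76. Plug 8 high, flange 6 thick; on top a dark wooden bar handle 34 long (along x), 14 wide (y), 28 high, from 14 to 42 above the origin. Lies handle up on the counter; seated, its origin is 8 below the container rim. Origin: centre of the plug underside; z up. (sizes in mm)
- lid_square: Square pale wooden lid: flange 84 x 84, plug under it 50 x 50, sides along x and y. Plug 8 high, flange 6 thick; on top a dark wooden bar handle 34 long (along x), 14 wide (y), 28 high, from 14 to 42 above the origin. Lies handle up on the counter; seated, its origin is 8 below the container rim. Origin: centre of the plug underside; z up. (sizes in mm)
- lid_oblong: Oblong pale wooden lid: flange 110 (along x) x 74 (along y), plug under it 76 x 40. Plug 8 high, flange 6 thick; on top a dark wooden bar handle 34 long (along x), 14 wide (y), 28 high, from 14 to 42 above the origin. Lies handle up on the counter; seated, its origin is 8 below the container rim. Origin: centre of the plug underside; z up. (sizes in mm)
- mug: Blue ceramic mug, rim diameter 72, height 85, handle to its +y; loose, to be left standing. Origin: centre of its underside. (sizes in mm)
- mill: Dark wooden pepper mill, diameter 54 at the foot, height 150; loose, to be left standing. Origin: centre of its underside. (sizes in mm)
Things that resemble listed ones, but are neither listed nor needed, are in the scene too. Leave any pink, red or yellow look-alike of the lid_small alone.

How it is judged:
By the outcome, as a careful person would: the job done as asked, in the order asked, and still so for the second after the job is handed in, with the robot touching nothing.
It also fails if it takes over 99 s, if anything falls off the work surface, if the arm or the gripper's body presses on something with over 40 N, if the wrist force passes 120 N, or if a joint passes its speed limit or range.

## Working session

There is one attempt and no reset: what is moved stays moved. The work goes in short steps, Python scripts to look and compute and a shell command to move; the robot and the scene stay as the last step left them, time stands still between calls to the robot, and variables do not carry over. Pictures are saved under pics/ and viewed, at most 14 in all, crops included, and the job is handed in when it is done.

```bash
mkdir -p pics; cat > h.py <<'E'
import numpy as np,cv2
from rig import get_state,imaging,ticket
def grab(n,f):
    im=imaging.get_image(n); cv2.imwrite('pics/'+f,cv2.cvtColor(im,cv2.COLOR_RGB2BGR)); return im
def ray(n,uv,z):
    p=imaging.camera_params(n);K=np.array(p['camera_matrix']);T=np.array(p['cam_to_world']);k=p['k1']
    uv=np.atleast_2d(np.array(uv,float)); d=np.c_[(uv[:,0]-K[0,2])/K[0,0],(uv[:,1]-K[1,2])/K[1,1]]; u=d.copy()
    for _ in range(20): u=d/(1+k*(u**2).sum(1,keepdims=True))
    w=np.c_[u,np.ones(len(u))]@T[:3,:3].T; o=T[:3,3]
    return o+w*((z-o[2])/w[:,2])[:,None]
def proj(n,P):
    p=imaging.camera_params(n);K=np.array(p['camera_matrix']);T=np.array(p['cam_to_world']);k=p['k1']
    c=(np.atleast_2d(P)-T[:3,3])@T[:3,:3]; s=c[:,:2]/c[:,2:]; s=s*(1+k*(s**2).sum(1,keepdims=True))
    return s*[K[0,0],K[1,1]]+K[:2,2]
E
python3 - <<'E'
from h import *
for n in('top','side'):
    grab(n,n+'0.png');p=imaging.camera_params(n);print(np.round(p['cam_to_world'],3),p['camera_matrix'],p['k1'])
E
```

```text
[[-0.006 -0.998  0.063  0.329]
 [-1.     0.006  0.     0.01 ]
 [-0.    -0.063 -0.998  1.553]
 [ 0.     0.     0.     1.   ]] [[472.8520047    0.         250.77830926]
 [  0.         472.8520047  192.59731109]
 [  0.           0.           1.        ]] -0.18520625067886223
[[-0.714 -0.405  0.572 -0.307]
 [-0.7    0.439 -0.563  0.746]
 [-0.023 -0.802 -0.597  0.84 ]
 [ 0.     0.     0.     1.   ]] [[443.20424327   0.         265.76780764]
 [  0.         443.20424327 186.22401825]
 [  0.           0.           1.        ]] 0.0258966717059476
```

View pics/top0.png

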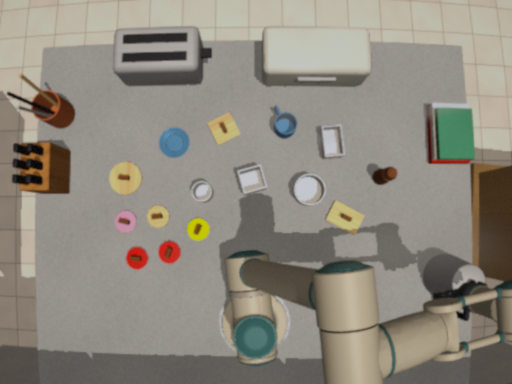

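View pics/side0.png

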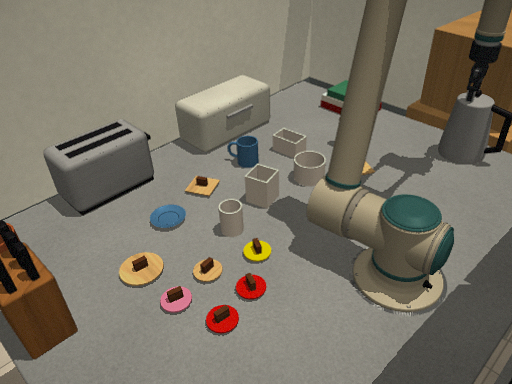

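The top view shows the four containers: jar (202,190), tin (251,179), crock (309,189) and dish (332,141). The mug is at (284,124) and the mill at (384,175).

Lid candidates in the top view:
- **Round:** pale small (158,216), pale large (125,178), pink (125,222), red (137,258) and (170,252), yellow (198,229), and a blue saucer (174,142).
- **Square and oblong:** square (224,128), oblong (346,216).

My choices are 158,216 for small, 125,178 for large, 224,128 for square and 346,216 for oblong.

```bash
cat > m.py <<'E'
from h import *
def fit(P):
    (c,s,a)=cv2.minAreaRect(P.astype(np.float32)[:,:2]*1000); return np.round(c,1),np.round(s,1),round(a,1)
def comp(mask,uv,R=30):
    m=np.zeros_like(mask);x,y=uv;m[y-R:y+R,x-R:x+R]=mask[y-R:y+R,x-R:x+R]
    n,l,st,_=cv2.connectedComponentsWithStats(m); 
    best=max(range(1,n),key=lambda i:st[i,4]); 
    c=max(cv2.findContours((l==best).astype(np.uint8),cv2.RETR_EXTERNAL,cv2.CHAIN_APPROX_NONE)[0],key=cv2.contourArea)
    return c[:,0,:].astype(float)
def lid(im,uv,n='top'):
    hsv=cv2.cvtColor(im,cv2.COLOR_RGB2HSV)
    fl=((hsv[...,1]>70)&(hsv[...,0]<35)).astype(np.uint8)
    dk=fl&(hsv[...,2]<115)
    return fit(ray(n,comp(fl,uv,25),.014)),fit(ray(n,comp(dk,uv,12),.040))
def box(im,uv,h,R=26):
    g=cv2.cvtColor(im,cv2.COLOR_RGB2HSV); w=((g[...,2]>TH)&(g[...,1]<45)).astype(np.uint8)
    return fit(ray('top',comp(w,uv,R),h))
TH=175
E
python3 - <<'E'
from m import *
im=grab('top','t1.png')
g=cv2.cvtColor(im,cv2.COLOR_RGB2HSV)
print(g[178,225:280,2],g[189,285:335,2])
for n,uv in dict(small=(158,216),large=(125,178),square=(224,128),obl=(346,216)).items(): print(n,*lid(im,uv))
for n,uv,h in(('jar',(202,190),.085),('crock',(309,189),.07),('tin',(251,179),.095),('dish',(332,141),.06)):print(n,box(im,uv,h))
b=cv2.cvtColor(im,cv2.COLOR_RGB2BGR)
cv2.imwrite('pics/c1.png',cv2.resize(b[105:245,100:380],None,fx=2.85,fy=2.85,interpolation=cv2.INTER_CUBIC))
E
```

```text
[151 153 155 154 150 148 149 149 150 148 139 119 105 113 153 189 202 203
 203 204 205 204 203 204 204 203 204 204 204 204 203 204 197 180 172 167
 152 143 170 173 162 155 154 152 152 153 153 154 154 154 154 153 155 154
 155] [153 152 152 146 126 107 101  93 119 166 187 199 203 203 203 203 203 204
 203 204 204 204 203 203 204 203 204 203 203 203 203 196 175 170 168 160
 123  92 101 143 172 162 155 153 153 152 154 154 153 154]
small (array([351.3, 316.7]), array([72.1, 69.9]), 0.1) (array([354. , 312.5]), array([26.4,  9.6]), 82.9)
large (array([478.1, 426.5]), array([106. , 106.3]), 44.5) (array([476.4, 423.3]), array([27. ,  9.8]), 89.4)
square (array([640.1, 100.6]), array([82.8, 83.1]), 26.5) (array([625.3,  94.6]), array([3.2, 0. ]), -90.5)
obl (array([ 343.2, -296.4]), array([110.9,  73.6]), 62.5) (array([ 349.2, -283.7]), array([8.7, 7.2]), 63.1)
jar (array([429.2, 162.6]), array([37.5, 34.4]), 89.7)
crock (array([ 431.4, -163.6]), array([69.7, 79.1]), 89.3)
tin (array([458.6,   5.2]), array([58.2, 73.3]), 15.2)
dish (array([ 582.8, -244. ]), array([81.9, 39.8]), 4.4)
```

View pics/c1.png

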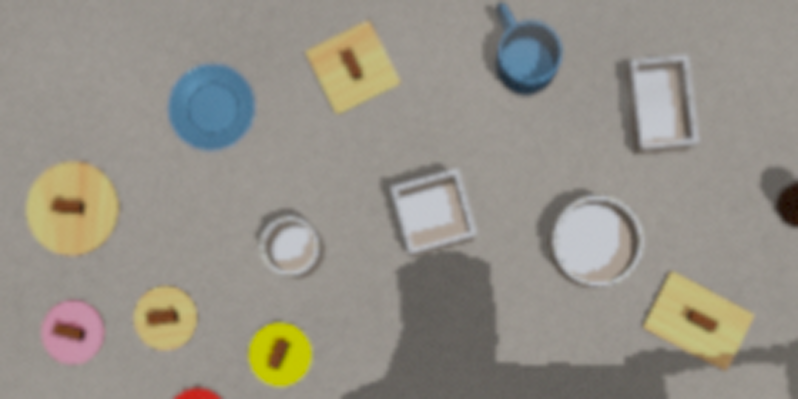

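The crop confirms the choices: pale wooden discs at top-view (125,178) and (158,216), the square lid at (224,128) and the oblong at (346,216). The pink, yellow and red look-alikes are excluded. Next I fit the rims from picked points and check them with an overlay.

```bash
cat > o.py <<'E'
from m import *
from scipy.spatial.transform import Rotation as R
cr=lambda q:(np.array(q,float)+.5)/2.85-.5+[100,105]
print('crock',ray('top',cr([(551,241),(643,241),(597,195),(597,286),(597,241)]),.07).round(4)[:,:2].tolist())
print('jar',ray('top',cr([(260,246),(321,246),(290,215),(290,277),(290.5,246)]),.085).round(4)[:,:2].tolist())
t=fit(ray('top',cr([(390,189),(458,169),(476,233),(410,253)]),.095));d=fit(ray('top',cr([(629,60),(688,55),(698,144),(637,151)]),.06))
print(t,d)
s=get_state();print(s['position'],R.from_quat(np.roll(s['ee_rot'],-1)).as_matrix().round(3).tolist(),s['width'],s['clock'])
im=cv2.cvtColor(cv2.imread('pics/t1.png'),cv2.COLOR_BGR2RGB)
F=5
b=cv2.resize(cv2.cvtColor(im,cv2.COLOR_RGB2BGR),None,fx=F,fy=F,interpolation=cv2.INTER_CUBIC)
def dr(P):cv2.polylines(b,[((proj('top',P)+.5)*F-.5).round().astype(int)],True,(0,0,255),1)
def rect(x,y,z,w,h,a):
    a=np.radians(a);q=np.array([(w,h),(w,-h),(-w,-h),(-w,h)])/2@np.array([[np.cos(a),np.sin(a)],[-np.sin(a),np.cos(a)]])
    dr(np.c_[q+[x,y],np.full(4,z)])
def circ(x,y,z,r):
    a=np.linspace(0,6.28,60);dr(np.c_[x+r*np.cos(a),y+r*np.sin(a),0*a+z])
c=ray('top',cr((597,241)),.07)[0];circ(c[0],c[1],.07,.05)
c=ray('top',cr((290.5,246)),.085)[0];circ(c[0],c[1],.085,.032)
rect(*t[0]/1000,.095,.074,.074,t[2]); rect(*d[0]/1000,.06,.1,.064,d[2]+(90 if d[1][0]<d[1][1] else 0))
rect(.3513,.3167,.042,.034,.014,82.9);rect(.478,.4265,.042,.034,.014,89.4)
A=b[115*F:222*F,188*F:348*F];cv2.imwrite('pics/A.png',A);print(A.shape)
B=b[165*F:235*F,105*F:180*F];cv2.imwrite('pics/B.png',B)
E
python3 o.py
```

```text
crock [[0.4324, -0.1225], [0.4318, -0.2248], [0.4833, -0.1743], [0.3823, -0.1729], [0.4321, -0.1735]]
jar [[0.4278, 0.1974], [0.4274, 0.1304], [0.4617, 0.1644], [0.3937, 0.1644], [0.4276, 0.1638]]
(array([464.1,   7.1]), array([73.1, 77.2]), 16.1) (array([ 588.6, -251.9]), array([104.1,  69.9]), 4.9)
[ 0.12757223 -0.56031294  0.24963501] [[0.975, 0.222, -0.0], [0.222, -0.975, 0.001], [0.0, -0.001, -1.0]] 0.08512921937563457 0.15
(535, 800, 3)
```

View pics/A.png

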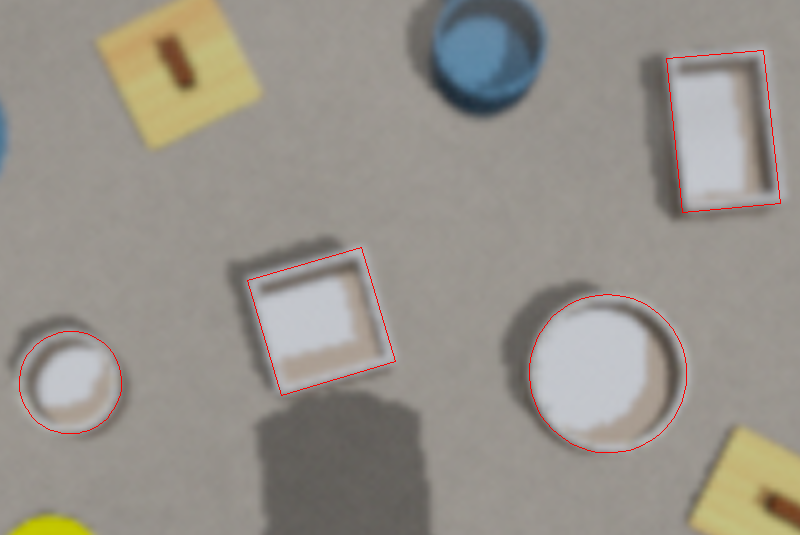

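View pics/B.png

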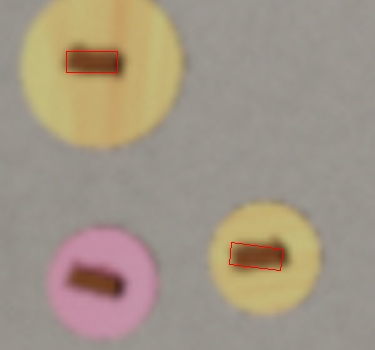

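The overlays match the rims and handles well. I'll take the oblong lid first.

```bash
cat > g.py <<'E'
import sys,numpy as np
from rig import get_state
s=get_state();w,x,y,z=s['ee_rot'];yaw=np.degrees(np.arctan2(2*(x*y+w*z),1-2*(y*y+z*z)))
x,y,z,a=map(float,sys.argv[1:5])
print('t',round(s['clock'],2),'pos',np.round(s['position'],4),'yaw',round(yaw,1),'w',round(s['width'],4),'F',np.round(s['contact_force'],1))
print('travel',np.round((np.array([x,y,z])-s['position'])/.2,3),'turn',round(((a-yaw+180)%360-180)/180,3))
E
python3 -m inch '[{"claw":0,"travel":[0,0,0.25],"turn":0},{"claw":0,"travel":[0.63,0.78,0.25],"turn":0.276},{"claw":0,"travel":[0.63,0.78,0.25],"turn":0.276},{"claw":0,"travel":[0.63,0.78,0.25],"turn":0.276},{"claw":0,"travel":[0.63,0.78,0.25],"turn":0.276}]' 40
python3 g.py .3432 -.2964 .1 62.5
```

```text
clock: 0.65
position: [0.254, -0.4034, 0.3001]
ee_rot: [-0.0, 0.915, 0.403, 0.0]
contact_force: [1.1, -1.0, 0.5]
width: 0.0428
gripper_force: 0.0
t 0.65 pos [ 0.254  -0.4034  0.3001] yaw 47.5 w 0.0428 F [ 1.1 -1.   0.5]
travel [ 0.446  0.535 -1.001] turn 0.083
```

```bash
python3 -m inch '[{"claw":0,"travel":[0.446,0.535,-0.4],"turn":0.083},{"claw":0,"travel":[0.446,0.535,-0.4],"turn":0.083},{"claw":0,"travel":[0.446,0.535,-0.4],"turn":0.083},{"claw":0,"travel":[0.446,0.535,-0.8],"turn":0.083},{"claw":0,"travel":[0.446,0.535,-1.0],"turn":0.083}]'
python3 -m inch '[{"claw":0,"travel":[0,0,0],"turn":0}]' >/dev/null; python3 g.py .3432 -.2964 .037 62.5
python3 - <<'E'
from h import *
im=grab('side','s1.png');p=proj('side',[[.3432,-.2964,.037]])[0].astype(int);print(p)
x0=min(max(p[0]-70,0),372);c=im[max(p[1]-70,0):p[1]+50,x0:x0+140][...,::-1];cv2.imwrite('pics/s1c.png',cv2.resize(c,None,fx=4,fy=4,interpolation=cv2.INTER_CUBIC))
E
```

```text
clock: 1.15
position: [0.3431, -0.2981, 0.1254]
ee_rot: [0.002, 0.856, 0.517, 0.0]
contact_force: [-0.4, -0.3, -1.1]
width: 0.0426
gripper_force: 0.0
t 1.25 pos [ 0.3384 -0.2941  0.1208] yaw 62.2 w 0.0427 F [-0.8  0.7  0.5]
travel [ 0.024 -0.011 -0.419] turn 0.002
[353 162]
```

View pics/s1c.png

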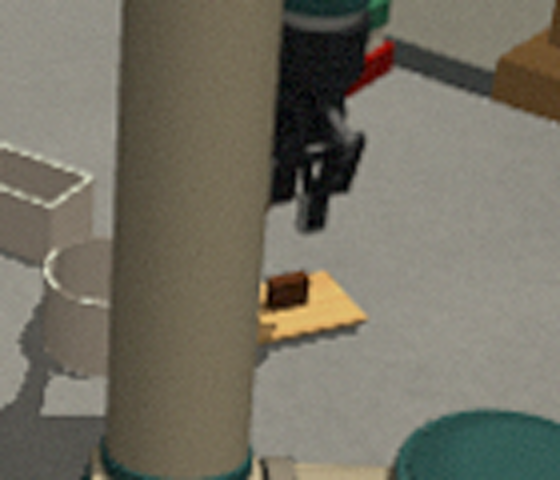

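The side crop shows the gripper straddling the oblong lid's handle, with the fingers above it at crop (292,205) and the handle at (288,290). I'll descend and grip.

```bash
python3 -m inch '[{"claw":0,"travel":[0.024,-0.011,-0.2],"turn":0.002},{"claw":0,"travel":[0.024,-0.011,-0.419],"turn":0.002},{"claw":0,"travel":[0.024,-0.011,-0.419],"turn":0.002}]'; python3 g.py .3432 -.2964 .037 62.5
```

```text
clock: 1.6
position: [0.3452, -0.3006, 0.0406]
ee_rot: [-0.003, 0.855, 0.518, -0.001]
contact_force: [-0.5, 1.4, -0.1]
width: 0.043
gripper_force: 0.0
t 1.6 pos [ 0.3452 -0.3006  0.0406] yaw 62.5 w 0.043 F [-0.5  1.4 -0.1]
travel [-0.01   0.021 -0.018] turn 0.0
```

```bash
python3 -m inch '[{"claw":0,"travel":[-0.01,0.02,-0.01],"turn":0},{"claw":-1,"travel":[-0.01,0.02,-0.01],"turn":0},{"claw":-1,"travel":[-0.01,0.02,-0.01],"turn":0},{"claw":-1,"travel":[-0.01,0.02,-0.01],"turn":0},{"claw":-1,"travel":[-0.01,0.02,-0.01],"turn":0}]' 40; python3 g.py .3432 -.2964 .037 62.5
```

```text
clock: 2.1
position: [0.3455, -0.2987, 0.0426]
ee_rot: [0.002, 0.855, 0.519, 0.0]
contact_force: [-1.8, 0.5, 8.0]
width: 0.0128
gripper_force: 39.9
t 2.1 pos [ 0.3455 -0.2987  0.0426] yaw 62.5 w 0.0128 F [-1.8  0.5  8. ]
travel [-0.011  0.011 -0.028] turn -0.0
```

```bash
python3 -m inch '[{"claw":-1,"travel":[0,0,0.15],"turn":0},{"claw":-1,"travel":[0,0,0.4],"turn":0},{"claw":-1,"travel":[0,0,0.65],"turn":0},{"claw":-1,"travel":[0.1,0,0.8],"turn":-0.1},{"claw":-1,"travel":[0.3,0.05,0.8],"turn":-0.2}]' 40; python3 g.py .5886 -.2519 .18 4.9
```

```text
clock: 2.6
position: [0.4051, -0.2907, 0.2073]
ee_rot: [0.007, 0.924, 0.382, 0.002]
contact_force: [1.0, -1.9, -1.5]
width: 0.0129
gripper_force: 39.5
t 2.6 pos [ 0.4051 -0.2907  0.2073] yaw 45.0 w 0.0129 F [ 1.  -1.9 -1.5]
travel [ 0.918  0.194 -0.136] turn -0.223
```

```bash
python3 -m inch '[{"claw":-1,"travel":[0.92,0.19,-0.1],"turn":-0.223},{"claw":-1,"travel":[0.92,0.19,-0.1],"turn":-0.223},{"claw":-1,"travel":[0.92,0.19,-0.1],"turn":-0.223},{"claw":-1,"travel":[0.92,0.19,-0.1],"turn":-0.223},{"claw":-1,"travel":[0.92,0.19,-0.1],"turn":-0.223}]' ; python3 -m inch '[{"claw":-1,"travel":[0,0,0],"turn":0},{"claw":-1,"travel":[0,0,0],"turn":0},{"claw":-1,"travel":[0,0,0],"turn":0}]' >/dev/null; for i in 1 2 3; do python3 -m inch '[{"claw":-1,"travel":[0,0,0],"turn":0}]' >/dev/null;python3 g.py .5886 -.2519 .13 4.9; done
cat > v.py <<'E'
import sys
from h import *
# camera, x y z, file
n=sys.argv[1];P=list(map(float,sys.argv[2:5]));im=imaging.get_image(n);p=proj(n,[P])[0].astype(int)
x0=int(np.clip(p[0]-50,0,412));y0=int(np.clip(p[1]-50,0,284));c=im[y0:y0+100,x0:x0+100,::-1]
cv2.imwrite('pics/'+sys.argv[5],cv2.resize(c,None,fx=4,fy=4,interpolation=cv2.INTER_CUBIC));print(x0,y0)
E
python3 v.py side .5886 -.2519 .1 s2.png;python3 v.py top .5886 -.2519 .1 t2.png; python3 -c "
import cv2;cv2.imwrite('pics/st2.png',cv2.hconcat([cv2.imread('pics/s2.png'),cv2.imread('pics/t2.png')]))"
```

```text
clock: 3.1
position: [0.5929, -0.2482, 0.1805]
ee_rot: [0.0, 0.999, 0.046, 0.002]
contact_force: [-2.2, 0.6, -0.3]
width: 0.013
gripper_force: 39.4
t 3.5 pos [ 0.5869 -0.2499  0.181 ] yaw 5.3 w 0.0129 F [-0.6 -1.3 -0.5]
travel [ 0.008 -0.01  -0.255] turn -0.002
t 3.6 pos [ 0.5871 -0.2499  0.1807] yaw 5.3 w 0.0132 F [-0.1  1.   0.3]
travel [ 0.008 -0.01  -0.254] turn -0.002
t 3.7 pos [ 0.5873 -0.2498  0.1805] yaw 5.3 w 0.0129 F [ 0.4  0.6 -0.1]
travel [ 0.007 -0.01  -0.253] turn -0.002
238 75
284 88
```

View pics/st2.png

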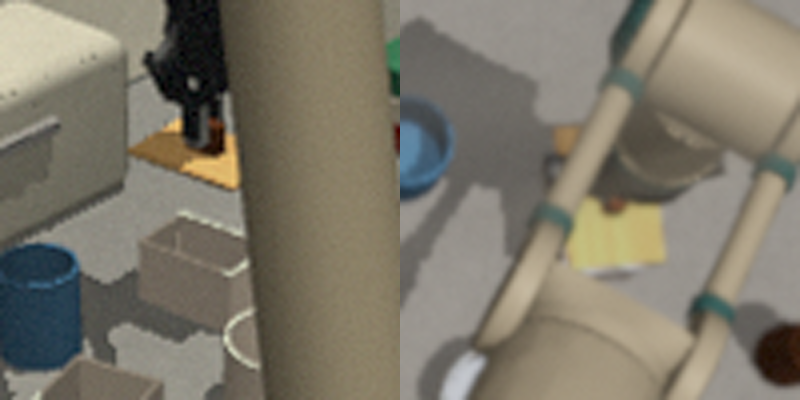

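The side crop shows the lid held level over the dish, and the top crop shows its near edge square with the dish. I'll lower it.

```bash
python3 -m inch '[{"claw":-1,"travel":[0.007,-0.01,-0.15],"turn":-0.002},{"claw":-1,"travel":[0.007,-0.01,-0.35],"turn":-0.002},{"claw":-1,"travel":[0.007,-0.01,-0.39],"turn":-0.002},{"claw":-1,"travel":[0.007,-0.01,-0.41],"turn":-0.002},{"claw":-1,"travel":[0.007,-0.01,-0.42],"turn":-0.002}]';python3 -m inch '[{"claw":-1,"travel":[0,0,0],"turn":0},{"claw":-1,"travel":[0,0,0],"turn":0}]'; python3 g.py .5886 -.2519 .0946 4.9
```

```text
clock: 4.3
position: [0.5898, -0.252, 0.0971]
ee_rot: [0.0, 0.999, 0.044, 0.001]
contact_force: [0.9, -0.1, 0.4]
width: 0.0131
gripper_force: 39.4
clock: 4.5
position: [0.59, -0.252, 0.0978]
ee_rot: [0.001, 0.999, 0.044, 0.001]
contact_force: [0.4, 0.7, -0.4]
width: 0.0131
gripper_force: 39.4
t 4.5 pos [ 0.59   -0.252   0.0978] yaw 5.0 w 0.0131 F [ 0.4  0.7 -0.4]
travel [-0.007  0.001 -0.016] turn -0.0
```

```bash
python3 -m inch '[{"claw":-1,"travel":[-0.006,0,-0.015],"turn":0},{"claw":-1,"travel":[-0.006,0,-0.015],"turn":0},{"claw":-1,"travel":[-0.006,0,-0.025],"turn":0},{"claw":-1,"travel":[-0.006,0,-0.025],"turn":0}]'; python3 g.py .5886 -.2519 .0946 4.9
```

```text
clock: 4.9
position: [0.589, -0.2521, 0.0946]
ee_rot: [0.001, 0.999, 0.044, 0.002]
contact_force: [-2.1, 0.9, 13.8]
width: 0.0131
gripper_force: 41.4
t 4.9 pos [ 0.589  -0.2521  0.0946] yaw 5.0 w 0.0131 F [-2.1  0.9 13.8]
travel [-0.002  0.001  0.   ] turn -0.0
```

Contact came exactly at seating height. I'll release, rise and go to the square lid.

```bash
python3 -m inch '[{"claw":0,"travel":[0,0,0.01],"turn":0},{"claw":0,"travel":[0,0,0.01],"turn":0},{"claw":0,"travel":[0,0,0.01],"turn":0},{"claw":0,"travel":[0,0,0.25],"turn":0},{"claw":0,"travel":[0,0,0.5],"turn":0}]'; 
python3 -m inch '[{"claw":0,"travel":[0.05,0.2,0.15],"turn":0.04},{"claw":0,"travel":[0.1,0.45,0.15],"turn":0.08},{"claw":0,"travel":[0.15,0.7,0.15],"turn":0.12},{"claw":0,"travel":[0.2,0.95,0.15],"turn":0.12}]'; python3 g.py .6401 .1006 .14 26.5;  python3 v.py top .5886 -.2519 .07 t3.png
```

```text
clock: 5.4
position: [0.5864, -0.2508, 0.1895]
ee_rot: [-0.002, 0.999, 0.043, -0.003]
contact_force: [0.7, -0.6, 0.5]
width: 0.043
gripper_force: 0.0
clock: 5.8
position: [0.6271, -0.0637, 0.2211]
ee_rot: [-0.0, 0.973, 0.23, -0.0]
contact_force: [0.6, 0.3, 0.3]
width: 0.0426
gripper_force: 0.0
t 5.8 pos [ 0.6271 -0.0637  0.2211] yaw 26.6 w 0.0426 F [0.6 0.3 0.3]
travel [ 0.065  0.822 -0.405] turn -0.001
282 90
```

View pics/t3.png

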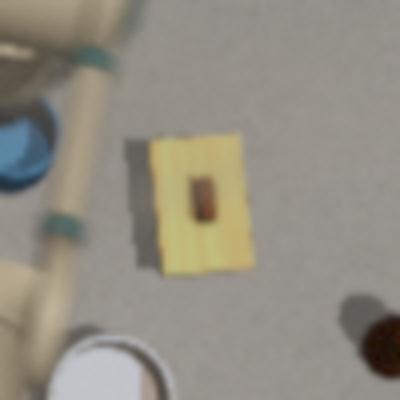

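The oblong lid covers the dish fully and squarely, at crop (203,203). Next is the square lid.

```bash
python3 -m inch '[{"claw":0,"travel":[0.065,0.82,0],"turn":0},{"claw":0,"travel":[0.065,0.82,0],"turn":0},{"claw":0,"travel":[0.065,0.82,0],"turn":0},{"claw":0,"travel":[0.065,0.82,-0.25],"turn":0},{"claw":0,"travel":[0.065,0.82,-0.45],"turn":0}]' >/dev/null; python3 -m inch '[{"claw":0,"travel":[0,0,0],"turn":0},{"claw":0,"travel":[0,0,0],"turn":0},{"claw":0,"travel":[0,0,0],"turn":0},{"claw":0,"travel":[0,0,0],"turn":0}]'; python3 g.py .6401 .1006 .041 26.5
```

```text
clock: 6.75
position: [0.6419, 0.0981, 0.1339]
ee_rot: [0.001, 0.973, 0.229, 0.002]
contact_force: [0.9, 0.6, 0.8]
width: 0.0425
gripper_force: 0.0
t 6.75 pos [0.6419 0.0981 0.1339] yaw 26.5 w 0.0425 F [0.9 0.6 0.8]
travel [-0.009  0.013 -0.464] turn -0.0
```

```bash
python3 -m inch '[{"claw":0,"travel":[-0.009,0.013,-0.25],"turn":0},{"claw":0,"travel":[-0.009,0.013,-0.42],"turn":0},{"claw":0,"travel":[-0.009,0.013,-0.46],"turn":0},{"claw":0,"travel":[-0.009,0.013,-0.46],"turn":0},{"claw":0,"travel":[-0.009,0.013,-0.46],"turn":0}]'; python3 g.py .6401 .1006 .041 26.5;python3 -m inch '[{"claw":-1,"travel":[0,0,0],"turn":0},{"claw":-1,"travel":[0,0,0],"turn":0},{"claw":-1,"travel":[0,0,0],"turn":0},{"claw":-1,"travel":[0,0,0],"turn":0},{"claw":-1,"travel":[0,0,0],"turn":0}]' 40; python3 g.py .6401 .1006 .041 26.5
```

```text
clock: 7.25
position: [0.6402, 0.1012, 0.0415]
ee_rot: [0.0, 0.973, 0.23, 0.002]
contact_force: [0.1, -0.4, -0.8]
width: 0.0426
gripper_force: 0.0
t 7.25 pos [0.6402 0.1012 0.0415] yaw 26.6 w 0.0426 F [ 0.1 -0.4 -0.8]
travel [-0.001 -0.003 -0.002] turn -0.0
clock: 7.75
position: [0.6398, 0.1014, 0.0413]
ee_rot: [0.0, 0.973, 0.23, 0.002]
contact_force: [-0.2, 0.0, 5.9]
width: 0.0128
gripper_force: 39.9
t 7.75 pos [0.6398 0.1014 0.0413] yaw 26.6 w 0.0128 F [-0.2  0.   5.9]
travel [ 0.002 -0.004 -0.001] turn -0.0
```

```bash
python3 -m inch '[{"claw":-1,"travel":[0,0,0.15],"turn":0},{"claw":-1,"travel":[0,0,0.4],"turn":0},{"claw":-1,"travel":[0,0,0.65],"turn":0},{"claw":-1,"travel":[-0.1,-0.05,0.85],"turn":-0.03},{"claw":-1,"travel":[-0.3,-0.15,0.85],"turn":-0.058}]' >/dev/null; python3 -m inch '[{"claw":-1,"travel":[-0.578,-0.322,0],"turn":0},{"claw":-1,"travel":[-0.578,-0.322,0],"turn":0},{"claw":-1,"travel":[-0.578,-0.322,-0.1],"turn":0},{"claw":-1,"travel":[-0.578,-0.322,-0.15],"turn":0},{"claw":-1,"travel":[-0.578,-0.322,-0.15],"turn":0}]'>/dev/null;  python3 -m inch '[{"claw":-1,"travel":[0,0,0],"turn":0},{"claw":-1,"travel":[0,0,0],"turn":0},{"claw":-1,"travel":[0,0,0],"turn":0}]'; python3 g.py .4641 .0071 .1283 16.1
```

```text
clock: 9.05
position: [0.4641, 0.0072, 0.1796]
ee_rot: [0.0, 0.99, 0.141, 0.001]
contact_force: [0.2, -0.6, -0.4]
width: 0.013
gripper_force: 39.2
t 9.05 pos [0.4641 0.0072 0.1796] yaw 16.2 w 0.013 F [ 0.2 -0.6 -0.4]
travel [ 0.    -0.001 -0.257] turn -0.0
```

```bash
python3 -m inch '[{"claw":-1,"travel":[0,0,-0.12],"turn":0},{"claw":-1,"travel":[0,0,-0.19],"turn":0},{"claw":-1,"travel":[0,0,-0.23],"turn":0},{"claw":-1,"travel":[0,0,-0.25],"turn":0},{"claw":-1,"travel":[0,0,-0.26],"turn":0}]';python3 -m inch '[{"claw":-1,"travel":[0,0,0],"turn":0},{"claw":-1,"travel":[0,0,-0.005],"turn":0},{"claw":-1,"travel":[0,0,-0.01],"turn":0}]'; python3 g.py .4641 .0071 .1283 16.1
```

```text
clock: 9.55
position: [0.4631, 0.0071, 0.1282]
ee_rot: [-0.0, 0.99, 0.141, 0.0]
contact_force: [-6.2, 0.7, 19.2]
width: 0.0132
gripper_force: 41.8
clock: 9.85
position: [0.4632, 0.0071, 0.1282]
ee_rot: [0.0, 0.99, 0.141, 0.001]
contact_force: [-7.7, 1.4, 27.0]
width: 0.0135
gripper_force: 43.0
t 9.85 pos [0.4632 0.0071 0.1282] yaw 16.2 w 0.0135 F [-7.7  1.4 27. ]
travel [ 0.005 -0.     0.001] turn -0.0
```

```bash
python3 -m inch '[{"claw":0,"travel":[0,0,0.01],"turn":0},{"claw":0,"travel":[0,0,0.01],"turn":0},{"claw":0,"travel":[0,0,0.01],"turn":0},{"claw":0,"travel":[0,0,0.2],"turn":0},{"claw":0,"travel":[0,0,0.45],"turn":0}]'; 
python3 -m inch '[{"claw":0,"travel":[0,0.2,0.1],"turn":0.04},{"claw":0,"travel":[0,0.45,0.1],"turn":0.08},{"claw":0,"travel":[0,0.7,0.1],"turn":0.13},{"claw":0,"travel":[0,0.95,0.1],"turn":0.17},{"claw":0,"travel":[0,1,0.1],"turn":0.22}]'; python3 g.py .478 .4265 .12 87;  python3 v.py top .4641 .0071 .1 t4.png
```

```text
clock: 10.35
position: [0.4608, 0.0072, 0.2137]
ee_rot: [-0.001, 0.99, 0.14, -0.003]
contact_force: [2.5, -0.7, 0.5]
width: 0.0428
gripper_force: 0.0
clock: 10.85
position: [0.4624, 0.2117, 0.2349]
ee_rot: [-0.001, 0.883, 0.469, 0.001]
contact_force: [0.8, -0.6, 0.3]
width: 0.0428
gripper_force: 0.0
t 10.85 pos [0.4624 0.2117 0.2349] yaw 55.9 w 0.0428 F [ 0.8 -0.6  0.3]
travel [ 0.078  1.074 -0.575] turn 0.173
201 128
```

View pics/t4.png

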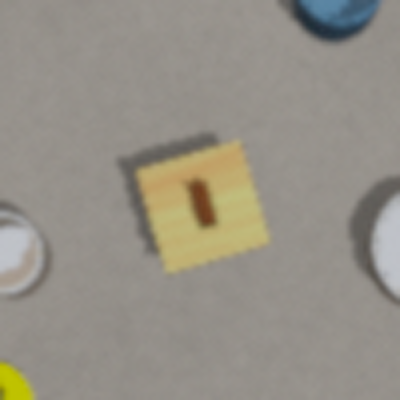

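The square lid covers the tin fully and squarely, at crop (203,205). Next is the large lid.

```bash
python3 -m inch '[{"claw":0,"travel":[0.078,1,0],"turn":0.173},{"claw":0,"travel":[0.078,1,0],"turn":0.173},{"claw":0,"travel":[0.078,1,0],"turn":0.173},{"claw":0,"travel":[0.078,1,0],"turn":0.173},{"claw":0,"travel":[0.078,1,-0.2],"turn":0.173}]' >/dev/null; python3 -m inch '[{"claw":0,"travel":[0,0.07,-0.2],"turn":0},{"claw":0,"travel":[0,0.07,-0.3],"turn":0},{"claw":0,"travel":[0,0.07,-0.3],"turn":0},{"claw":0,"travel":[0,0.07,-0.3],"turn":0}]'; python3 g.py .478 .4265 .041 87
```

```text
clock: 11.8
position: [0.4789, 0.4203, 0.1352]
ee_rot: [0.0, 0.729, 0.684, -0.0]
contact_force: [0.9, -0.4, 0.4]
width: 0.0429
gripper_force: 0.0
t 11.8 pos [0.4789 0.4203 0.1352] yaw 86.4 w 0.0429 F [ 0.9 -0.4  0.4]
travel [-0.004  0.031 -0.471] turn 0.004
```

```bash
python3 -m inch '[{"claw":0,"travel":[-0.004,0.031,-0.25],"turn":0.004},{"claw":0,"travel":[-0.004,0.031,-0.42],"turn":0.004},{"claw":0,"travel":[-0.004,0.031,-0.47],"turn":0.004},{"claw":0,"travel":[-0.004,0.031,-0.47],"turn":0.004},{"claw":0,"travel":[-0.004,0.031,-0.47],"turn":0.004}]'; python3 -m inch '[{"claw":-1,"travel":[0,0,0],"turn":0},{"claw":-1,"travel":[0,0,0],"turn":0},{"claw":-1,"travel":[0,0,0],"turn":0},{"claw":-1,"travel":[0,0,0],"turn":0},{"claw":-1,"travel":[0,0,0],"turn":0}]' 40; python3 g.py .478 .4265 .041 87
```

```text
clock: 12.3
position: [0.4793, 0.4279, 0.0436]
ee_rot: [0.0, 0.724, 0.689, 0.002]
contact_force: [1.0, 0.7, 0.5]
width: 0.0425
gripper_force: 0.0
clock: 12.8
position: [0.4785, 0.4279, 0.0434]
ee_rot: [0.0, 0.724, 0.69, 0.002]
contact_force: [-0.6, -0.6, 7.4]
width: 0.0129
gripper_force: 41.4
t 12.8 pos [0.4785 0.4279 0.0434] yaw 87.2 w 0.0129 F [-0.6 -0.6  7.4]
travel [-0.003 -0.007 -0.012] turn -0.001
```

```bash
python3 -m inch '[{"claw":-1,"travel":[0,0,0.2],"turn":0},{"claw":-1,"travel":[0,0,0.45],"turn":0},{"claw":-1,"travel":[0,0,0.7],"turn":0},{"claw":-1,"travel":[0,-0.05,0.95],"turn":0},{"claw":-1,"travel":[0,-0.25,1],"turn":0}]' >/dev/null; python3 -m inch '[{"claw":-1,"travel":[-0.2,-1,0],"turn":0},{"claw":-1,"travel":[-0.2,-1,0],"turn":0},{"claw":-1,"travel":[-0.2,-1,0],"turn":0},{"claw":-1,"travel":[-0.2,-1,0],"turn":0},{"claw":-1,"travel":[-0.2,-1,0],"turn":0}]'>/dev/null;  python3 -m inch '[{"claw":-1,"travel":[0,-1,0],"turn":0},{"claw":-1,"travel":[0,-1,0],"turn":0},{"claw":-1,"travel":[0,-1,0],"turn":0},{"claw":-1,"travel":[0,-1,0],"turn":0},{"claw":-1,"travel":[0,-1,0],"turn":0}]'>/dev/null; python3 g.py .4321 -.172 .15 87
```

```text
t 14.3 pos [ 0.4382 -0.0283  0.2417] yaw 86.8 w 0.0131 F [-0.2  1.5 -0.2]
travel [-0.031 -0.718 -0.458] turn 0.001
```

```bash
python3 -m inch '[{"claw":-1,"travel":[-0.03,-0.25,0],"turn":0},{"claw":-1,"travel":[-0.03,-0.5,0],"turn":0},{"claw":-1,"travel":[-0.03,-0.72,0],"turn":0},{"claw":-1,"travel":[-0.03,-0.72,-0.2],"turn":0},{"claw":-1,"travel":[-0.03,-0.72,-0.4],"turn":0}]' >/dev/null; python3 -m inch '[{"claw":-1,"travel":[0,0,0],"turn":0},{"claw":-1,"travel":[0,0,0],"turn":0},{"claw":-1,"travel":[0,0,0],"turn":0},{"claw":-1,"travel":[0,0,0],"turn":0}]'; python3 g.py .4321 -.172 .1054 87
```

```text
clock: 15.2
position: [0.4331, -0.1671, 0.1633]
ee_rot: [0.002, 0.724, 0.69, 0.001]
contact_force: [-0.2, 0.2, -0.2]
width: 0.0129
gripper_force: 40.4
t 15.2 pos [ 0.4331 -0.1671  0.1633] yaw 87.3 w 0.0129 F [-0.2  0.2 -0.2]
travel [-0.005 -0.024 -0.289] turn -0.001
```

```bash
python3 -m inch '[{"claw":-1,"travel":[-0.005,-0.024,-0.1],"turn":0},{"claw":-1,"travel":[-0.005,-0.024,-0.21],"turn":0},{"claw":-1,"travel":[-0.005,-0.024,-0.25],"turn":0},{"claw":-1,"travel":[-0.005,-0.024,-0.27],"turn":0},{"claw":-1,"travel":[-0.005,-0.024,-0.285],"turn":0}]';python3 -m inch '[{"claw":-1,"travel":[0,0,0],"turn":0},{"claw":-1,"travel":[0,0,-0.01],"turn":0},{"claw":-1,"travel":[0,0,-0.01],"turn":0}]'; python3 g.py .4321 -.172 .1054 87
```

```text
clock: 15.7
position: [0.4313, -0.1719, 0.1053]
ee_rot: [0.001, 0.724, 0.69, 0.0]
contact_force: [-6.8, 4.2, 29.0]
width: 0.0132
gripper_force: 44.5
clock: 16.0
position: [0.4314, -0.172, 0.1053]
ee_rot: [0.001, 0.724, 0.69, 0.0]
contact_force: [-3.9, 2.3, 17.7]
width: 0.0133
gripper_force: 43.0
t 16.0 pos [ 0.4314 -0.172   0.1053] yaw 87.2 w 0.0133 F [-3.9  2.3 17.7]
travel [0.004 0.    0.   ] turn -0.001
```

```bash
python3 -m inch '[{"claw":0,"travel":[0,0,0.01],"turn":0},{"claw":0,"travel":[0,0,0.01],"turn":0},{"claw":0,"travel":[0,0,0.01],"turn":0},{"claw":0,"travel":[0,0,0.25],"turn":0},{"claw":0,"travel":[0,0,0.5],"turn":0}]'; 
python3 -m inch '[{"claw":0,"travel":[0,0.1,0.2],"turn":0.043},{"claw":0,"travel":[-0.1,0.4,0.2],"turn":0.043},{"claw":0,"travel":[-0.2,1,0.2],"turn":0.043},{"claw":0,"travel":[-0.3,1,0.2],"turn":0.043},{"claw":0,"travel":[-0.3,1,0.2],"turn":0.043}]' >/dev/null; python3 -m inch '[{"claw":0,"travel":[0,1,0],"turn":0},{"claw":0,"travel":[0,1,0],"turn":0},{"claw":0,"travel":[0,1,0],"turn":0},{"claw":0,"travel":[0,1,0],"turn":0},{"claw":0,"travel":[0,1,0],"turn":0}]'; python3 g.py .3513 .3167 .12 95;  python3 v.py top .4321 -.1735 .07 t5.png
```

```text
clock: 16.5
position: [0.4293, -0.171, 0.2017]
ee_rot: [-0.002, 0.724, 0.69, -0.001]
contact_force: [0.8, -0.5, 0.8]
width: 0.0426
gripper_force: 0.0
clock: 17.5
position: [0.3701, 0.2341, 0.242]
ee_rot: [-0.001, 0.673, 0.74, 0.001]
contact_force: [0.3, -0.8, -0.0]
width: 0.0427
gripper_force: 0.0
t 17.5 pos [0.3701 0.2341 0.242 ] yaw 95.4 w 0.0427 F [ 0.3 -0.8 -0. ]
travel [-0.094  0.413 -0.61 ] turn -0.002
259 139
```

View pics/t5.png

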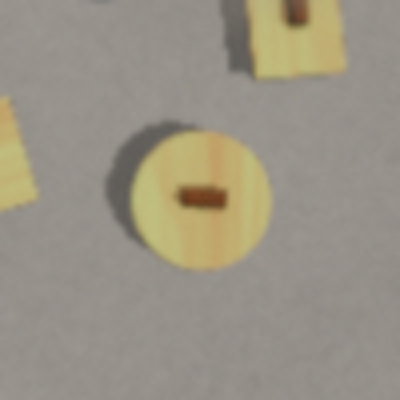

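The large lid covers the crock fully, centred at crop (202,200). The small pale lid is last.

```bash
python3 -m inch '[{"claw":0,"travel":[-0.094,0.413,0],"turn":0},{"claw":0,"travel":[-0.094,0.413,0],"turn":0},{"claw":0,"travel":[-0.094,0.413,-0.2],"turn":0},{"claw":0,"travel":[-0.094,0.413,-0.4],"turn":0},{"claw":0,"travel":[-0.094,0.413,-0.5],"turn":0}]' >/dev/null; python3 -m inch '[{"claw":0,"travel":[0,0,0],"turn":0},{"claw":0,"travel":[0,0,0],"turn":0},{"claw":0,"travel":[0,0,0],"turn":0},{"claw":0,"travel":[0,0,0],"turn":0}]'; python3 g.py .3513 .3167 .041 95
```

```text
clock: 18.45
position: [0.3529, 0.3112, 0.1437]
ee_rot: [0.0, 0.676, 0.737, 0.002]
contact_force: [-0.0, -0.4, -0.6]
width: 0.0422
gripper_force: 0.0
t 18.45 pos [0.3529 0.3112 0.1437] yaw 94.9 w 0.0422 F [-0.  -0.4 -0.6]
travel [-0.008  0.028 -0.513] turn 0.001
```

```bash
python3 -m inch '[{"claw":0,"travel":[-0.008,0.028,-0.2],"turn":0},{"claw":0,"travel":[-0.008,0.028,-0.42],"turn":0},{"claw":0,"travel":[-0.008,0.028,-0.5],"turn":0},{"claw":0,"travel":[-0.008,0.028,-0.51],"turn":0},{"claw":0,"travel":[-0.008,0.028,-0.51],"turn":0}]'; python3 -m inch '[{"claw":-1,"travel":[0,0,0],"turn":0},{"claw":-1,"travel":[0,0,0],"turn":0},{"claw":-1,"travel":[0,0,0],"turn":0},{"claw":-1,"travel":[0,0,0],"turn":0},{"claw":-1,"travel":[0,0,0],"turn":0}]' 40; python3 g.py .3513 .3167 .041 95
```

```text
clock: 18.95
position: [0.3508, 0.317, 0.0408]
ee_rot: [0.0, 0.676, 0.737, 0.001]
contact_force: [0.7, -0.2, 1.5]
width: 0.0423
gripper_force: 0.0
clock: 19.45
position: [0.3512, 0.3173, 0.0418]
ee_rot: [0.0, 0.676, 0.737, 0.002]
contact_force: [-0.0, -0.3, 7.0]
width: 0.0131
gripper_force: 40.0
t 19.45 pos [0.3512 0.3173 0.0418] yaw 94.9 w 0.0131 F [-0.  -0.3  7. ]
travel [ 0.001 -0.003 -0.004] turn 0.0
```

```bash
python3 -m inch '[{"claw":-1,"travel":[0,0,0.2],"turn":0},{"claw":-1,"travel":[0,0,0.45],"turn":0},{"claw":-1,"travel":[0,0,0.7],"turn":0},{"claw":-1,"travel":[0.1,-0.2,0.72],"turn":0},{"claw":-1,"travel":[0.2,-0.4,0.72],"turn":0}]' >/dev/null; python3 -m inch '[{"claw":-1,"travel":[0.182,-0.367,0],"turn":0},{"claw":-1,"travel":[0.182,-0.367,0],"turn":0},{"claw":-1,"travel":[0.182,-0.367,0],"turn":0},{"claw":-1,"travel":[0.182,-0.367,0],"turn":0},{"claw":-1,"travel":[0.182,-0.367,0],"turn":0}]'>/dev/null; python3 -m inch '[{"claw":-1,"travel":[0,0,0],"turn":0},{"claw":-1,"travel":[0,0,0],"turn":0}]'; python3 g.py .4276 .164 .1188 95
```

```text
clock: 20.65
position: [0.426, 0.164, 0.1842]
ee_rot: [-0.0, 0.675, 0.737, 0.0]
contact_force: [-0.1, 0.0, -1.4]
width: 0.0135
gripper_force: 39.4
t 20.65 pos [0.426  0.164  0.1842] yaw 95.0 w 0.0135 F [-0.1  0.  -1.4]
travel [ 0.008 -0.    -0.327] turn -0.0
```

```bash
python3 -m inch '[{"claw":-1,"travel":[0.008,0,-0.12],"turn":0},{"claw":-1,"travel":[0.008,0,-0.24],"turn":0},{"claw":-1,"travel":[0.008,0,-0.29],"turn":0},{"claw":-1,"travel":[0.008,0,-0.31],"turn":0},{"claw":-1,"travel":[0.008,0,-0.32],"turn":0}]';python3 -m inch '[{"claw":-1,"travel":[0,0,-0.005],"turn":0},{"claw":-1,"travel":[0,0,-0.01],"turn":0},{"claw":-1,"travel":[0,0,-0.015],"turn":0}]'; python3 g.py .4276 .164 .1188 95
```

```text
clock: 21.15
position: [0.4283, 0.1635, 0.1203]
ee_rot: [0.0, 0.676, 0.737, 0.0]
contact_force: [0.4, 0.2, -0.5]
width: 0.0131
gripper_force: 39.4
clock: 21.45
position: [0.4288, 0.1633, 0.1187]
ee_rot: [0.001, 0.676, 0.737, 0.001]
contact_force: [-3.8, -0.3, 14.4]
width: 0.0133
gripper_force: 41.5
t 21.45 pos [0.4288 0.1633 0.1187] yaw 94.9 w 0.0133 F [-3.8 -0.3 14.4]
travel [-0.006  0.003  0.   ] turn 0.0
```

Seated. I'll release, retreat up and toward the base, and check everything.

```bash
python3 -m inch '[{"claw":0,"travel":[0,0,0.01],"turn":0},{"claw":0,"travel":[0,0,0.01],"turn":0},{"claw":0,"travel":[0,0,0.01],"turn":0},{"claw":0,"travel":[0,0,0.25],"turn":0},{"claw":0,"travel":[0,0,0.5],"turn":0}]'; 
python3 -m inch '[{"claw":0,"travel":[0,0,0.25],"turn":0},{"claw":0,"travel":[-0.1,0.2,0.3],"turn":0},{"claw":0,"travel":[-0.3,0.4,0.3],"turn":0},{"claw":0,"travel":[-0.5,0.5,0.3],"turn":0},{"claw":0,"travel":[-0.5,0.5,0.3],"turn":0}]' >/dev/null; python3 - <<'E'
from h import *
a=grab('top','t6.png');b=grab('side','s6.png')
f=lambda c:cv2.resize(c[...,::-1],(400,300),interpolation=cv2.INTER_CUBIC)
cv2.imwrite('pics/f6.png',cv2.hconcat([f(a[95:245,190:390]),f(b[110:260,180:380])]))
E
```

```text
clock: 21.95
position: [0.4268, 0.1628, 0.2169]
ee_rot: [-0.001, 0.676, 0.737, -0.002]
contact_force: [1.8, 1.3, -0.1]
width: 0.0428
gripper_force: 0.0
```

View pics/f6.png

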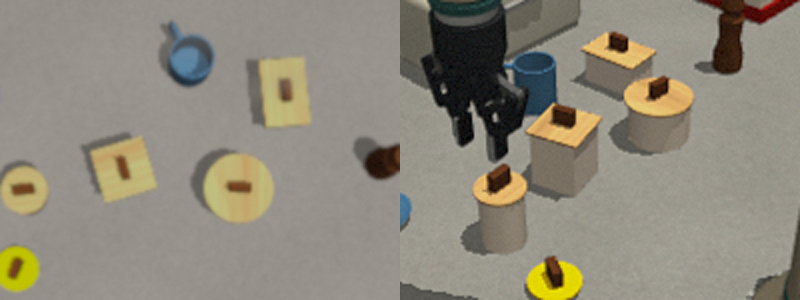

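Both views show all four lids flat and centred on upright containers. The mug at (190,58) and the mill at (380,163) are standing, and the robot is clear. I'll hand the job in.

```bash
python3 -c "
from rig import ticket;print(ticket.sign_off())"
```

```text
the job is handed in; nothing more can be done
None
```

All four lids are seated flat and squared on their own containers, the mug and pepper mill are still standing, and the job is handed in after about 22 s of robot time.

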